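# Load a vial and index the rotary sample loader to the reader

### The job

Stand the small vial upright in the well of the rotary sample loader while its table is still parked in the loading slot. Then pull the sprung index pin up by its black knob, swing the table anticlockwise (seen from above) and let the pin drop fully into the first round hole after the slot, so that the vial ends up under the reader's hood. Find the hole by feel and do not force the pin: it may never bear on the ring, sideways or downwards, with more than 25 N; leave the other vessels where they are.

Things in the scene. Friction and masses are not known exactly. Their poses are not given: they have to be found in the camera images.
- vial_center (a point): The sample: the one small round screw-cap glass vial on the bench, 27 mm across and 58 mm tall, 25 to 55 g, standing upright. The point is its centre, half-way up (29 mm above its foot). Hold it by the body, above the lower 15 mm, which sink into the well.
- well (a point): Centre of the floor of the well on the loader's turning table, 36 mm above the bench. The well is a plain round collar, 33 mm inside, 41 mm outside, open at the top, its rim 12 mm above this point; it moves round with the table. Nothing stands over it while the table is in its loading slot.
- table_axis (a point): On the upright axis of the turning table of the rotary sample loader (fixed to the bench), 36 mm above the bench. Round base 238 mm across; table disc 148 mm across, top at 35 mm. Round the table lies a flat index ring, top 26 mm above the bench, with one long curved loading slot and then single round holes 30 degrees apart.
- table (a joint): Turn of the table in rad, growing anticlockwise seen from above; about 0 (within 0.04) with the pin in the loading slot. The first round hole after the slot lies somewhere from 0.95 to 1.21: the ring is clamped anew for each job, so it is not known closer; the hole after it lies 0.52 further. Stiff bearing: 1 to 2 N at the knob, plus 2 N when the pin rubs on the ring.
- pin (a joint): Height of the sprung index pin in m: 0 = fully down in a hole or the slot, about 0.008 = its tip rests on the ring, 0.0135 = pulled up to its stop. The spring presses it down with about 6 N at 0 and 9 N at the top. The pin is 8 mm thick with a round nose, the holes 9.5 mm wide and 8 mm deep; let free over a hole it drops in by itself.
- knob (a point): Centre of the black round pull knob on top of the index pin, 28 mm across and 22 mm tall; the point is 68 mm above the bench with the pin down and rises with the pin. Its axis is upright, 95 mm from the table axis, on a 34 mm wide lug (top 40 mm above the bench) that turns with the table. Pull it straight up; pushing it sideways turns the table.
- hood (a point): Centre of the reading position, on the underside of the reader's hood, 101 mm above the bench. The hood is a fixed flat roof, 66 mm wide, 8 mm thick, reaching from 17 mm on the axis side of this point to the white reader block outside the table, top 110 mm above the bench. The vial passes under it and cannot be put in there from above.
- dropper: Brown dropper bottle with a black cap, 33 mm across and 85 mm tall, loose, near the vial; origin at the centre of its foot. To be left alone.
- cup: Empty clear beaker, 54 mm across and 70 mm tall, loose; origin at the centre of its foot. To be left alone.
- pot: White sample pot with a lid, 47 mm across and 66 mm tall, loose; origin at the centre of its foot. To be left alone.

How it is judged:
On the way, in this order (a step that is already met when the one before it is completed fails the run):
1. the vial stands in the well, let go, with the table still in its loading slot (horizontal distance between vial_center and well below 0.006 m and z of vial_center in the frame of well between 0.025 and 0.033 m and angle between vial_center's own z axis and vertical below 0.12 rad and value of joint table below 0.25 rad and contact force between the fingers and vial below 0.05 N), for 0.2 s.
2. the index pin is drawn clear of the ring (value of joint pin above 0.0078 m), for 0.05 s.
At the end, for the whole second after the job is handed in: The vial stands upright in the well (within 6 mm of its centre, tilt under 0.12 rad, on its floor), the table is at the first round hole (0.90 to 1.27 rad) with the index pin fully down in it (under 1.5 mm), and table and vial are at rest (horizontal distance between vial_center and well below 0.006 m and z of vial_center in the frame of well between 0.025 and 0.033 m and angle between vial_center's own z axis and vertical below 0.12 rad and value of joint pin below 0.0015 m and value of joint table between 0.9 and 1.27 rad and velocity of joint table between -0.02 and 0.02 rad/s and linear speed of vial below 0.02 m/s); the robot touches nothing.
It fails at once if the index pin is forced against the ring (contact force between pin and index_ring above 25 N).
It fails at once if the vial is tipped over (angle between vial_center's own z axis and vertical above 0.5 rad).
It fails at once if the dropper bottle, the beaker or the sample pot is pushed away (distance of any of dropper, cup, pot from where it was at the start of the episode above 0.03 m).
It also fails if it takes over 58 s, if anything falls off the work surface, if the arm or the gripper's body presses on something with over 40 N, if the wrist force passes 120 N, or if a joint passes its speed limit or range.

### The arm

A 6-joint arm with a two-finger parallel gripper is mounted at the origin on a cart in front of the work surface, level with it; the furniture and walls round the work are solid. World frame = base frame: x ahead of the robot, y to its left, z up, the work surface at z = 0. Lengths are in m, angles in rad, forces in N, time in s.
With the tool pointing down it reaches from about 0.35 to 1 m from the base axis. Payload 7.1 kg.
Tool frame: the origin (TCP) lies at the very end of the fingers, on their centre line; the grasp point (between the pads) lies manip.grasp_offset behind it (manip.grasp_offset is the distance from the TCP to the grasp point, in m); z points along the fingers, y is the direction in which the jaws open and shut (so a half turn about z gives the same grasp; the last joint's range is limited). The gripper opens to 85 mm and grips with 20 to 120 N. Pads are 22 mm wide; open, the fingers measure 114 mm over their backs; the gripper's body (76 mm by 85 mm) begins 54 mm behind the grasp point. The pads swing forward as they close: fully open they stand 13 mm farther back than shut.
Start: joints at [1.084, 0.423, 1.63, -0, 1.089, -0.019], TCP at [0.282, 0.558, 0.231] pointing down, gripper open.
Joint ranges: [-3, 3], [-0.9, 2.11], [0.09, 2.58], [-1.31, 4.45], [0.11, 2.69], [-2.54, 2.54]. Speed limits (rad/s): [2.39, 2.39, 3.01, 3.14, 3.14, 3.14].

### API

Orientations are given as a unit quaternion [w, x, y, z].
In Python, from cell import manip, vision gives the robot as it stands. The module is installed in compiled form; this text tells all that it offers. Calls block until the motion is done:
- manip.move_pose(position, orientation): joint-space move of the TCP to a pose.
- manip.move_l(position, ori=None, rate=0.15, stop_force=None): straight line of the TCP; ori=None keeps the orientation; rate is the mean speed in m/s. With stop_force (N) it stops when the force on the tool has changed by that much, and returns True; else False.
- manip.move_j(angles): joint-space move.
- manip.move_gripper(opening, squeeze=None): opening from 0.0 (shut) to 1.0 (fully open); squeeze is the grip in N (None keeps the last); returns when the fingers have stopped.
- manip.hold(seconds).
- manip.solve_ik(position, orientation): joint angles nearest the present ones, or None.
- manip.observe(): the state.
- vision.get_image(name): name is "side" or "top" or "wrist"; returns a dict with "image" (400x640x3 uint8, red, green, blue), "fx", "fy", "cx", "cy" (pixels), "world_from_camera" (4x4, takes a point from camera to world coordinates); the wrist camera has in their place "T_tool_cam" (4x4, takes a point from camera to tool coordinates, whose origin is the TCP and whose axes are the flange's). Camera axes: x right, y down, z forward; pixel columns grow to the right and rows downward; lengths in m; the calibration is good to about 2 mm. The wrist camera is an equidistant fisheye: a pixel r from the principal point sees the ray r / f radians off the axis. A picture is of the moment at which its call begins: read the wrist's pose just before it. There is no depth.
A pose or a line that the arm cannot do raises manip.PlanningError and nothing moves.
- manip.finish_job(): hands the job in, once; it reports no verdict.
The state is a dict: "t": time; "joint_positions": joint angles; "qvel": joint speeds; "effort": joint torques, N m; "eef_pos": TCP position; "tcp_rot": TCP orientation; "contact_force": force on the tool from outside, world axes, zero at the start; "moment": the same for the moment, N m; "grip_width": opening from 0.0 (shut) to 1.0 (fully open).
Only numpy, scipy, OpenCV 4.12 (cv2) and the standard library are available. Lean on these libraries where they do the work, as an engineer would, in place of code of your own. Each camera call takes 0.05 s, during which the arm holds its last target.

## Working session

There is one attempt and no reset: what is moved stays moved. The work goes in short steps, each a Python script; the robot and the scene stay as the last script left them, time stands still between calls to the robot, and variables do not carry over. Pictures are saved under pics/ and viewed, and the job is handed in when it is done.

```bash
mkdir -p pics; python3 - <<'E'
from cell import manip, vision
import cv2, numpy as np
s=manip.observe(); print(s, manip.grasp_offset)
for n in ["side","top","wrist"]:
    d=vision.get_image(n); cv2.imwrite(f"pics/{n}0.png",d["image"][:,:,::-1])
    print(n,{k:(np.round(v,4).tolist() if not isinstance(v,float) else v) for k,v in d.items() if k!="image"})
E
```

```text
{'t': 0.0, 'joint_positions': array([ 1.08400566e+00,  4.23873847e-01,  1.63071555e+00,  1.62508776e-05,
        1.08860761e+00, -1.90142078e-02]), 'qvel': array([ 0.00017139,  0.00105809, -0.00020364, -0.00014577,  0.00057002,
       -0.00021159]), 'effort': array([ 8.54517129e-04, -5.57388175e+01, -2.81736159e+01,  4.25534722e-05,
        7.42445147e-03,  1.56929595e-06]), 'eef_pos': array([0.28153029, 0.55736701, 0.23051505]), 'tcp_rot': array([-2.07684378e-04,  2.31765223e-01,  9.72771421e-01, -7.74861355e-04]), 'contact_force': array([-0.3795805 , -0.23135195,  0.51078527]), 'moment': array([-0.01962059,  0.03842689, -0.00294343]), 'grip_width': 0.99971777517188} 0.0187
side {'fx': 466.9070113272838, 'fy': 466.9070113272838, 'cx': 323.9365777728369, 'cy': 199.8819129633945, 'world_from_camera': [[-0.9996, 0.0023, 0.0276, 0.5119], [-0.0249, 0.3594, -0.9328, 1.1192], [-0.012, -0.9332, -0.3592, 0.5302], [0.0, 0.0, 0.0, 1.0]]}
top {'fx': 411.616609429329, 'fy': 411.616609429329, 'cx': 319.68834669932016, 'cy': 198.16386196120283, 'world_from_camera': [[0.0224, -0.9975, 0.0663, 0.4648], [-0.9997, -0.0229, -0.0071, -0.0272], [0.0086, -0.0661, -0.9978, 1.3089], [0.0, 0.0, 0.0, 1.0]]}
wrist {'fx': 309.70691628693146, 'fy': 309.70691628693146, 'cx': 317.51202177910324, 'cy': 200.4331838080705, 'T_tool_cam': [[0.0, -0.9638, -0.2667, 0.0675], [1.0, 0.0004, -0.0014, -0.0003], [0.0014, -0.2667, 0.9638, -0.1423], [0.0, 0.0, 0.0, 1.0]]}
```

View pics/side0.png

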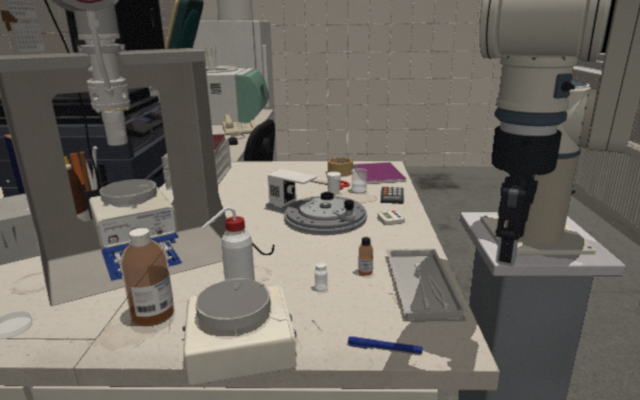

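View pics/top0.png

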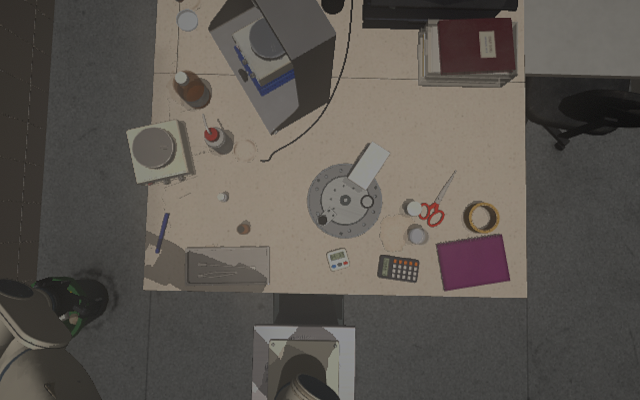

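View pics/wrist0.png

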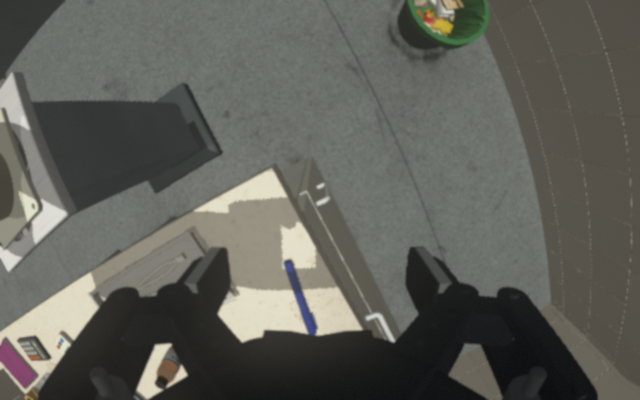

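The side view shows the vial near (320,277), the dropper (366,257) and the loader around (326,212). In the top view the vial is near (222,197), the loader centre (345,201), the knob (322,219), the well (367,201) and the hood (368,165). The wrist camera sees nothing useful yet. Next I'll enlarge these and set up ray helpers.

```bash
cat > h.py <<'E'
import numpy as np, cv2
from scipy.spatial.transform import Rotation as R
from cell import manip, vision
def rot(q): return R.from_quat([q[1],q[2],q[3],q[0]]).as_matrix()
def grab(n):
    s=manip.observe() if n=="wrist" else None
    d=vision.get_image(n)
    if n=="wrist":
        T=np.eye(4);T[:3,:3]=rot(s["tcp_rot"]);T[:3,3]=s["eef_pos"]
        d["world_from_camera"]=T@d["T_tool_cam"]; d["fish"]=True
    return d
def save(d,f): np.savez("pics/"+f+".npz",**d); cv2.imwrite("pics/"+f+".png",d["image"][:,:,::-1])
def load(f): return {k:(v if v.ndim else v.item()) for k,v in np.load("pics/"+f+".npz").items()}
def ray(d,u,v):
    x=(u-d["cx"])/d["fx"]; y=(v-d["cy"])/d["fy"]
    if d.get("fish"):
        r=np.hypot(x,y); k=np.sin(r)/r if r>1e-9 else 1
        c=np.array([x*k,y*k,np.cos(r)])
    else: c=np.array([x,y,1.])
    W=np.asarray(d["world_from_camera"]); w=W[:3,:3]@c
    return W[:3,3],w/np.linalg.norm(w)
def onplane(d,u,v,z):
    o,w=ray(d,u,v); return o+w*(z-o[2])/w[2]
def proj(d,p):
    W=np.asarray(d["world_from_camera"]); c=W[:3,:3].T@(np.asarray(p)-W[:3,3])
    if d.get("fish"):
        t=np.arctan2(np.hypot(c[0],c[1]),c[2]); a=np.arctan2(c[1],c[0]); return d["cx"]+d["fx"]*t*np.cos(a),d["cy"]+d["fy"]*t*np.sin(a)
    return d["cx"]+d["fx"]*c[0]/c[2],d["cy"]+d["fy"]*c[1]/c[2]
def tri(obs):
    A=np.zeros((3,3));b=np.zeros(3);L=[ray(*o) for o in obs]
    for o,w in L: P=np.eye(3)-np.outer(w,w);A+=P;b+=P@o
    x=np.linalg.solve(A,b); return x,[np.linalg.norm((np.eye(3)-np.outer(w,w))@(x-o)) for o,w in L]
def down(yaw): # tool z down, tool x pointing along yaw
    x=np.array([np.cos(yaw),np.sin(yaw),0]);z=np.array([0,0,-1.]);y=np.cross(z,x)
    q=R.from_matrix(np.c_[x,y,z]).as_quat(); return [q[3],q[0],q[1],q[2]]
def crop(d,u0,v0,u1,v1,k,f): cv2.imwrite("pics/"+f+".png",cv2.resize(d["image"][v0:v1,u0:u1,::-1],None,fx=k,fy=k,interpolation=cv2.INTER_CUBIC))
E
python3 - <<'E'
from h import *
for n in["side","top"]: save(grab(n),n+"1")
d=load("top1")
crop(d,205,130,445,270,3.3,"topc")
for n,u,v,z in[("vial",222,196,.058),("drop",243,227,.085),("axis",345,200.5,.036),("knob",322,219,.08),("well",367,201.5,.048),("hood",368,165,.11),("pot",415,208,.066),("cup",417,235,.07)]: print(n,onplane(d,u,v,z).round(3))
s=load("side1"); crop(s,260,150,420,300,4,"sidec")
print(proj(s,onplane(d,222,196,.058)),proj(s,onplane(d,345,200.5,.036)))
E
```

```text
vial [0.548 0.261 0.058]
drop [0.455 0.189 0.085]
axis [ 0.544 -0.115  0.036]
knob [ 0.484 -0.044  0.08 ]
well [ 0.542 -0.182  0.048]
hood [ 0.645 -0.175  0.11 ]
pot [ 0.524 -0.325  0.066]
cup [ 0.443 -0.331  0.07 ]
(np.float64(319.77773487584085), np.float64(263.4767873121678)) (np.float64(325.6009371643638), np.float64(206.1012766849372))
```

View pics/topc.png

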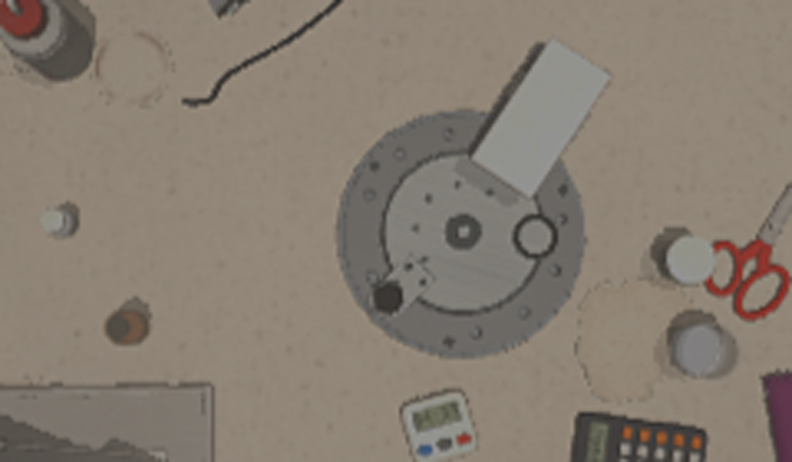

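View pics/sidec.png

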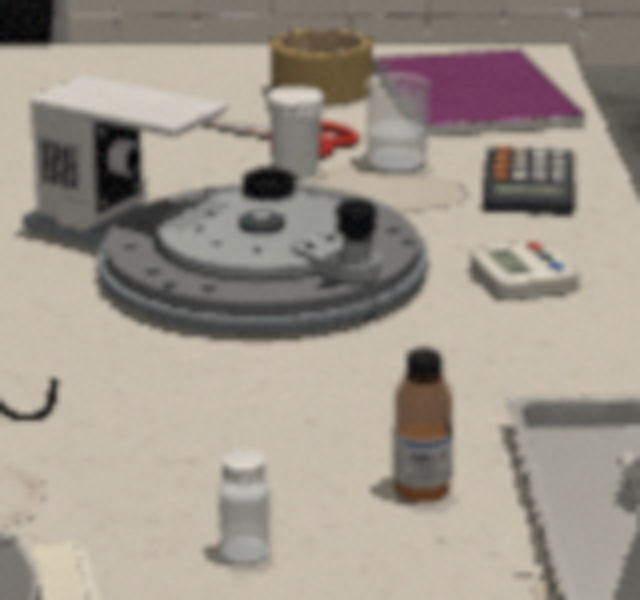

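The crops give approximate positions: vial (0.548,0.261), axis (0.544,-0.115), knob at about 130°, well at about -92°, hood at about -31°. The dropper is 0.12 m from the vial. I'll take wrist views over the vial and the loader.

```bash
python3 - <<'E'
from h import *
def look(p,yaw,back,z,f):
    p=np.array(p); t=np.r_[p-back*np.array([np.cos(yaw),np.sin(yaw)]),z]
    manip.move_pose(t,down(yaw)); d=grab("wrist"); save(d,f); print(f,manip.observe()["t"],manip.observe()["joint_positions"].round(2),d["world_from_camera"][:3,3].round(3))
y=np.radians(115)
look((.548,.261),y,.05,.20,"wv1")
look((.548,.261),y,.12,.20,"wv2")
y=np.radians(100)
look((.544,-.115),y,.05,.25,"wl1")
look((.544,-.115),y,.13,.25,"wl2")
E
```

```text
wv1 1.9417 [ 0.34  0.44  1.69  0.    1.01 -0.09] [0.54  0.278 0.342]
wv2 2.375 [ 0.23  0.45  1.67  0.    1.02 -0.21] [0.571 0.213 0.342]
wl1 3.65 [-0.31  0.33  1.72  0.    1.09 -0.48] [ 0.541 -0.097  0.392]
wl2 4.1167 [-0.42  0.39  1.63  0.    1.12 -0.6 ] [ 0.555 -0.177  0.392]
```

```bash
ls pics; python3 - <<'E'
import cv2,numpy as np,os
fs=[f"pics/{f}.png" for f in["wv1","wv2","wl1","wl2"] if os.path.exists(f"pics/{f}.png")]
I=[cv2.imread(f) for f in fs]
cv2.imwrite("pics/wv.png",np.vstack([I[0][:300],I[1][:300]]))
E
```

```text
side0.png
side1.npz
side1.png
sidec.png
top0.png
top1.npz
top1.png
topc.png
wl1.npz
wl1.png
wl2.npz
wl2.png
wrist0.png
wv1.npz
wv1.png
wv2.npz
wv2.png
```

View pics/wv.png

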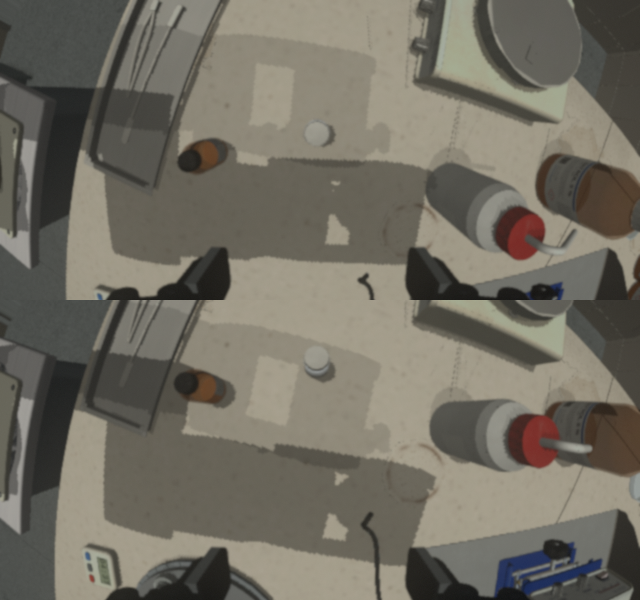

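View pics/wl1.png

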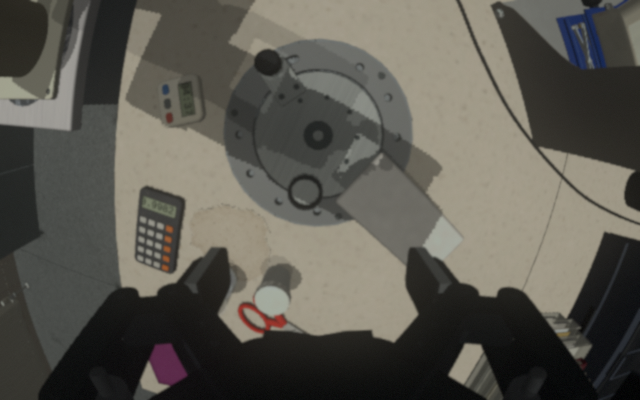

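View pics/wl2.png

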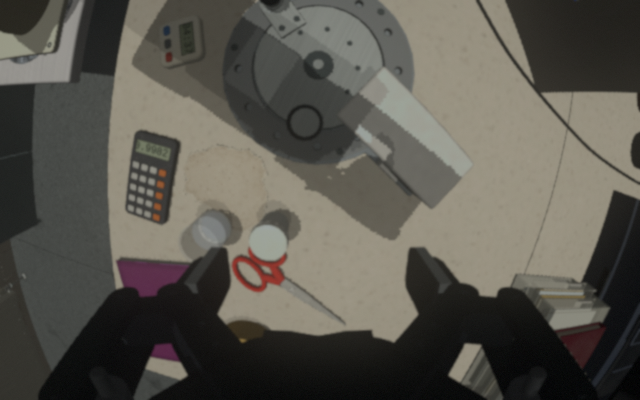

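wv1 and wv2 show the vial cap at (318,133) and (316,58). In wl1 the hub is at (318,136), the well rim at (305,191) and the knob at (267,63); in wl2 the hub is at (317,65) and the well at (305,122). I'll refine these with masks and contours.

```bash
python3 - <<'E'
from h import *
def blob(d,u,v,r,fn,inv=False):
    g=d["image"].astype(int); u0,v0=max(0,u-r),max(0,v-r); p=g[v0:v+r,u0:u+r]
    m=fn(p).astype(np.uint8); n,l,s,c=cv2.connectedComponentsWithStats(m)
    k=[i for i in range(1,n) if s[i,4]>15]; k.sort(key=lambda i:np.hypot(c[i][0]+u0-u,c[i][1]+v0-v))
    i=k[0]; cs,_=cv2.findContours((l==i).astype(np.uint8),cv2.RETR_EXTERNAL,cv2.CHAIN_APPROX_NONE)
    (x,y),rad=cv2.minEnclosingCircle(cs[0]); return c[i]+[u0,v0],(x+u0,y+v0,rad),s[i]
a,b=load("wv1"),load("wv2"); l1,l2=load("wl1"),load("wl2"); t=load("top1"); s=load("side1")
for d,u,v in((a,318,133),(b,316,58),(l1,318,136),(l1,305,191),(l1,267,63),(t,222,196),(t,367,201),(t,322,219)): print(d["image"][v-1:v+2,u-1:u+2].mean((0,1)).round())
lo=lambda T:(lambda p:p.max(2)<T)
print("knob l1",blob(l1,267,63,22,lo(38))); print("knob top",blob(t,322,219,8,lo(60)))
crop(a,288,103,348,163,6,"c1");crop(b,286,28,346,88,6,"c2");crop(l1,215,30,425,235,3.8,"c3");crop(l2,215,0,425,175,3.8,"c4")
E
python3 -c "
import cv2,numpy as np
cv2.imwrite('pics/c12.png',np.hstack([cv2.imread('pics/c1.png'),cv2.imread('pics/c2.png')]))"
```

```text
[152. 150. 138.]
[155. 152. 141.]
[64. 66. 63.]
[84. 86. 81.]
[35. 34. 31.]
[147. 146. 137.]
[127. 124. 119.]
[59. 57. 53.]
knob l1 (array([266.58219178,  65.88013699]), (267.48979568481445, 63.87244987487793, 12.540689468383789), array([ 10,  15,  26,  19, 292], dtype=int32))
knob top (array([322.51219512, 219.85365854]), (322.5, 220.0, 4.031229019165039), array([ 5,  6,  8,  7, 41], dtype=int32))
```

View pics/c12.png

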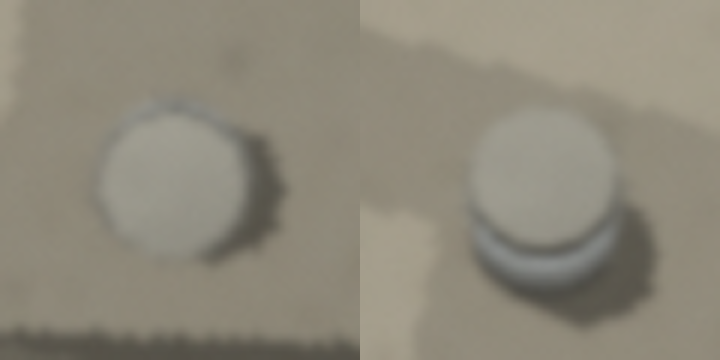

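View pics/c3.png

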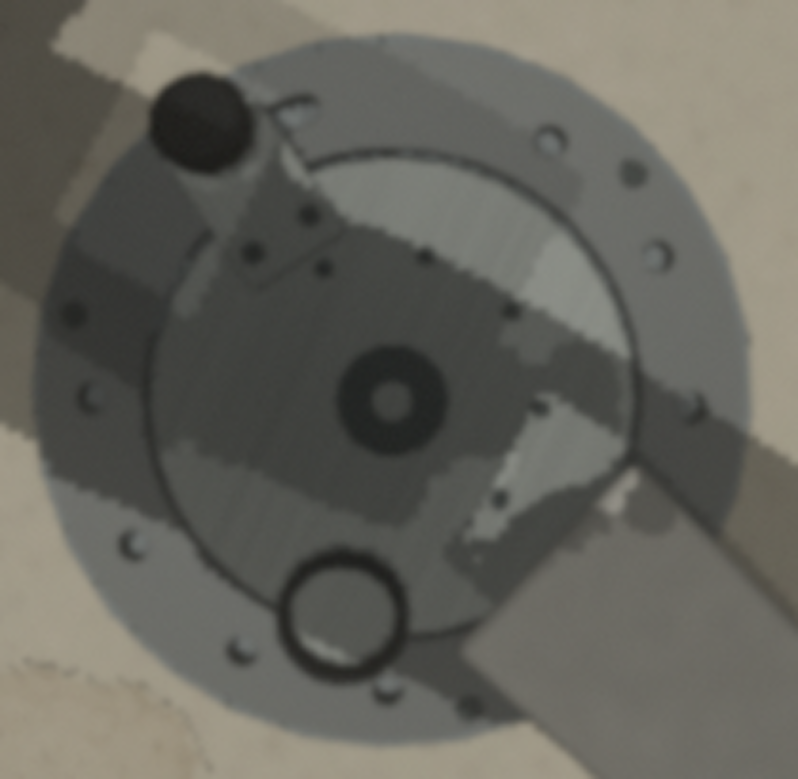

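View pics/c4.png

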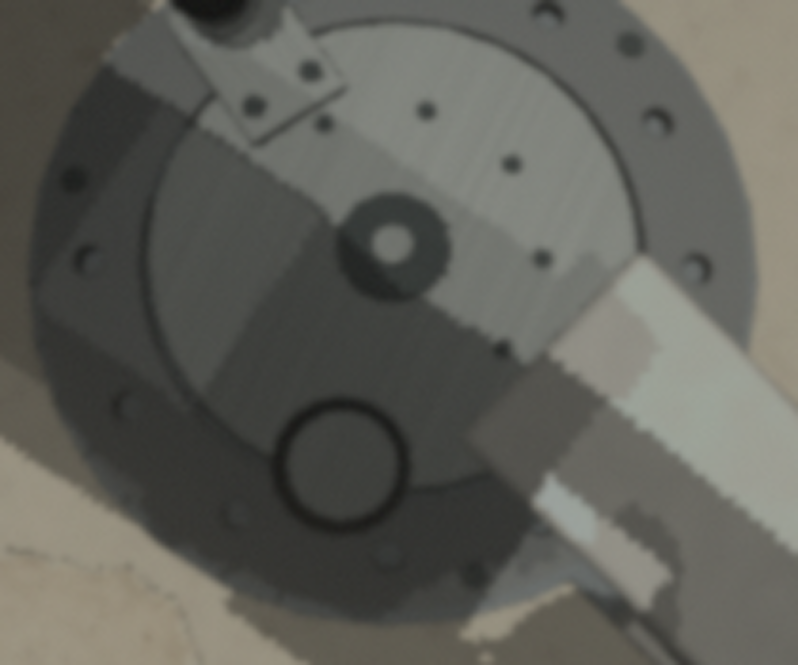

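c1 and c2 show a round cap at wv1 (316.5,133.5) and wv2 (316,57). c3 shows the hub, well rim, knob and round holes; the first hole anticlockwise after the knob is at crop (90,398), and the blind dots farther out are screws. I'll triangulate next.

```bash
python3 - <<'E'
from h import *
a,b=load("wv1"),load("wv2"); l1,l2=load("wl1"),load("wl2"); t=load("top1"); s=load("side1")
def circ(d,u,v,r,R0,R1,p2=12):
    k=6; g=cv2.cvtColor(d["image"],cv2.COLOR_RGB2GRAY); u0,v0=max(0,u-r),max(0,v-r)
    p=cv2.resize(g[v0:v+r,u0:u+r],None,fx=k,fy=k,interpolation=cv2.INTER_CUBIC)
    c=cv2.HoughCircles(p,cv2.HOUGH_GRADIENT,1,10,param1=60,param2=p2,minRadius=int(R0*k),maxRadius=int(R1*k))
    if c is None: return None
    c=c[0]; i=0; return u0+(c[i][0]+.5)/k-.5,v0+(c[i][1]+.5)/k-.5,c[i][2]/k
R_={}
for n,d,u,v,r,R0,R1 in(("cap1",a,317,134,26,10,15),("cap2",b,316,57,26,10,15),("hub1",l1,318,135,25,10,17),("hub2",l2,318,64,25,10,17),("well1",l1,305,191,27,13,19),("well2",l2,305,122,27,13,19),("knob1",l1,267,63,24,11,16)):
    R_[n]=circ(d,u,v,r,R0,R1); print(n,np.round(R_[n],1))
for n,x,y in(("cap",a,b),("hub",l1,l2),("well",l1,l2)):
    p,e=tri([(x,*R_[n+"1"][:2]),(y,*R_[n+"2"][:2])]); print(n,p.round(4),np.round(e,4))
print("knob wl1+top",tri([(l1,*R_["knob1"][:2]),(t,322.3,219.3)]))
print("cap@.058",onplane(a,*R_["cap1"][:2],.058),onplane(b,*R_["cap2"][:2],.058))
ax=(onplane(l1,*R_["hub1"][:2],.037)+onplane(l2,*R_["hub2"][:2],.037))/2
for n,x in(("1",l1),("2",l2)):
  print("well@.048",onplane(x,*R_["well"+n][:2],.048),"hub",onplane(x,*R_["hub"+n][:2],.037))
k=onplane(l1,*R_["knob1"][:2],.079); print("knob@.079",k, "r",np.hypot(*(k-ax)[:2]), np.degrees(np.arctan2(*(k-ax)[1::-1])))
for cx,cy in((90,398),(133,545),(241,650),(388,690),(690,408),(657,257),(550,140)):
    p=onplane(l1,215+cx/3.8-.4,30+cy/3.8-.4,.026)-ax; print("hole",np.hypot(*p[:2]).round(4),np.degrees(np.arctan2(p[1],p[0])).round(1))
for cx,cy in((465,655),(632,462)): print("hood corner",onplane(l1,215+cx/3.8,30+cy/3.8,.11))
E
```

```text
Traceback (most recent call last):
TypeError: unsupported operand type(s) for *: 'NoneType' and 'float'
```

```bash
cat > m.py <<'E'
from h import *
a,b=load("wv1"),load("wv2"); l1,l2=load("wl1"),load("wl2"); t=load("top1"); s=load("side1")
def circ(d,u,v,r,R0,R1):
    k=4; g=cv2.cvtColor(d["image"],cv2.COLOR_RGB2GRAY); u0,v0=max(0,u-r),max(0,v-r)
    p=cv2.resize(g[v0:v+r,u0:u+r],None,fx=k,fy=k,interpolation=cv2.INTER_CUBIC); p=cv2.normalize(p,None,0,255,cv2.NORM_MINMAX)
    for p2 in(40,30,20,12,7):
        c=cv2.HoughCircles(p,cv2.HOUGH_GRADIENT,1,10,param1=60,param2=p2,minRadius=int(R0*k),maxRadius=int(R1*k))
        if c is not None: break
    if c is None: return (np.nan,)*3
    c=c.reshape(-1,3)[0]; return u0+(c[0]+.5)/k-.5,v0+(c[1]+.5)/k-.5,c[2]/k
if __name__=="__main__":
    R_={}
    for n,d,u,v,r,R0,R1 in(("cap1",a,317,134,22,10,15),("cap2",b,316,57,22,10,15),("hub1",l1,318,135,20,10,17),("hub2",l2,318,64,20,10,17),("well1",l1,305,191,24,13,19),("well2",l2,305,122,24,13,19),("knob1",l1,267,63,22,11,16)):
        R_[n]=circ(d,u,v,r,R0,R1); print(n,np.round(R_[n],1))
    for n,x,y in(("cap",a,b),("hub",l1,l2),("well",l1,l2)):
        p,e=tri([(x,*R_[n+"1"][:2]),(y,*R_[n+"2"][:2])]); print(n,p.round(4),np.round(e,4))
    print("knob wl1+top",tri([(l1,*R_["knob1"][:2]),(t,322.3,219.3)]))
    print("cap@.058",onplane(a,*R_["cap1"][:2],.058),onplane(b,*R_["cap2"][:2],.058))
    ax=(onplane(l1,*R_["hub1"][:2],.037)+onplane(l2,*R_["hub2"][:2],.037))/2
    for n,x in(("1",l1),("2",l2)):
      print("well@.048",onplane(x,*R_["well"+n][:2],.048),"hub",onplane(x,*R_["hub"+n][:2],.037))
    k=onplane(l1,*R_["knob1"][:2],.079); print("knob@.079",k, "r",np.hypot(*(k-ax)[:2]), np.degrees(np.arctan2(*(k-ax)[1::-1])))
    for cx,cy in((90,398),(133,545),(241,650),(388,690),(690,408),(657,257),(550,140)):
        p=onplane(l1,215+cx/3.8-.4,30+cy/3.8-.4,.026)-ax; print("hole",np.hypot(*p[:2]).round(4),np.degrees(np.arctan2(p[1],p[0])).round(1))
    for cx,cy in((465,655),(632,462)): print("hood corner",onplane(l1,215+cx/3.8,30+cy/3.8,.11))
E
python3 m.py
```

```text
cap1 [317.2 132.8  12. ]
cap2 [316.2  60.2  13.7]
hub1 [318.  135.   14.2]
hub2 [318.   65.5  15.2]
well1 [304.8 191.8  17.8]
well2 [304.2 122.   18. ]
knob1 [267.2  62.8  13.9]
cap [0.5458 0.2628 0.0409] [0.0004 0.0004]
hub [ 0.5447 -0.118   0.0333] [0.0001 0.0001]
well [ 0.541  -0.1855  0.0405] [0.0001 0.0001]
knob wl1+top (array([ 0.4818181 , -0.04744909,  0.07319118]), [np.float64(0.0027777241461567096), np.float64(0.0027777241461566546)])
cap@.058 [0.54590113 0.26384734 0.058     ] [0.54688376 0.25984204 0.058     ]
well@.048 [ 0.54108195 -0.18353334  0.048     ] hub [ 0.54478518 -0.11780433  0.037     ]
well@.048 [ 0.54116344 -0.18528639  0.048     ] hub [ 0.54474776 -0.11865766  0.037     ]
knob@.079 [ 0.48122227 -0.05049324  0.079     ] r 0.09287770744640744 133.17042132433355
hole 0.0957 -171.3
hole 0.095 -141.3
hole 0.0943 -111.4
hole 0.0939 -80.8
hole 0.094 9.5
hole 0.0944 39.6
hole 0.0954 69.7
hood corner [ 0.57328978 -0.17268099  0.11      ]
hood corner [ 0.60432703 -0.11754352  0.11      ]
```

The Hough fit locked onto the vial body in wv2, where the visible cap centre is at (316.2,57). I'll redo the cap with a brightness mask, then grasp.

```bash
python3 - <<'E'
from m import *
def cap(d,u,v):
    g=cv2.GaussianBlur(d["image"],(3,3),0).astype(int); p=g[v-16:v+17,u-16:u+17]
    ref=g[v-2:v+3,u-2:u+3].mean((0,1)); m=(np.abs(p-ref).max(2)<9).astype(np.uint8)
    m=cv2.morphologyEx(m,cv2.MORPH_OPEN,np.ones((5,5),np.uint8))
    n,l,s,c=cv2.connectedComponentsWithStats(m,connectivity=4); i=l[16,16]
    cs,_=cv2.findContours((l==i).astype(np.uint8),cv2.RETR_EXTERNAL,cv2.CHAIN_APPROX_NONE)
    e=cv2.fitEllipse(cs[0]); return c[i]+[u-16,v-16],s[i],np.round(e[1],1)
for d,u,v in((a,317,133),(b,316,57)): print(cap(d,u,v))
x=cap(a,317,133)[0];y=cap(b,316,57)[0]
print(tri([(a,*x),(b,*y)]),onplane(a,*x,.058),onplane(b,*y,.058))
print("eye",tri([(a,316.8,133.7),(b,316.2,57.2)]),onplane(b,316.2,57.2,.058))
print(tri([(a,316.8,133.7),(b,316.2,57.2),(s,321,265.5)]))
E
```

```text
(array([315.67112299, 132.65508021]), array([  4,   6,  22,  21, 374], dtype=int32), array([20.5, 21.4]))
(array([315.61578947,  55.81315789]), array([  5,   5,  22,  21, 380], dtype=int32), array([20.4, 21.9]))
(array([0.54458481, 0.2633497 , 0.05836752]), [np.float64(3.426945197456677e-05), np.float64(3.4269451974462834e-05)]) [0.54455922 0.26331655 0.058     ] [0.54458234 0.263429   0.058     ]
eye (array([0.545723  , 0.26273079, 0.05693075]), [np.float64(0.00021901537681591566), np.float64(0.00021901537681574525)]) [0.54561884 0.26245186 0.058     ]
(array([0.54545007, 0.262893  , 0.0543697 ]), [np.float64(0.0005580792002119005), np.float64(0.00023513092329147656), np.float64(0.0003809120860357842)])
```

The vial cap is at (0.545,0.263), and two views put its top at 57–58 mm, which agrees with the text. Now I'll grasp it.

```bash
python3 - <<'E'
from h import *
v=np.array([.5448,.2631]); q=down(np.radians(85))
manip.move_gripper(0.62,25)
manip.move_pose([*v,.13],q)
manip.move_l([*v,.016],rate=.1,stop_force=8)
s=manip.observe(); print(s["t"],s["eef_pos"],s["contact_force"])
manip.move_gripper(0.0,25); s=manip.observe(); print(s["grip_width"],s["contact_force"])
save(grab("side"),"sg"); d=load("sg"); crop(d,280,210,400,310,5,"sgc")
E
```

```text
7.7167 [0.54531597 0.26335076 0.01669158] [ 0.33289056  0.75116375 -0.1135736 ]
0.3030462614514195 [-1.6670512  -0.07403254  6.00988419]
```

View pics/sgc.png

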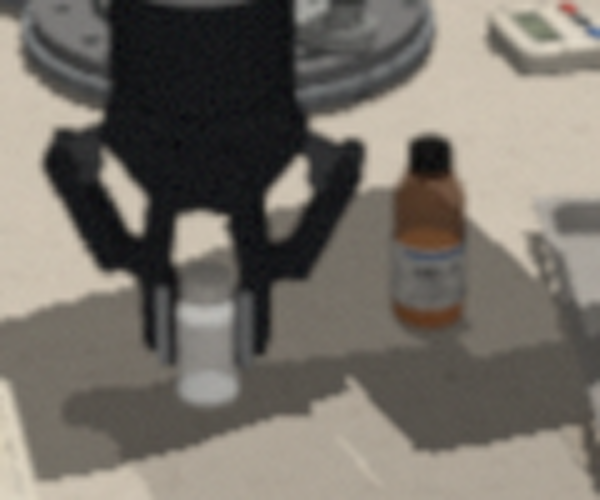

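The side view shows the vial held squarely by the body, with the finger tips about 20 mm above its foot and the dropper untouched. I'll lift and take a closer look at the well from two places on the way.

```bash
python3 - <<'E'
from h import *
s=manip.observe(); p=s["eef_pos"]
manip.move_l([p[0],p[1],.17],rate=.2)
y=np.radians(59); w=np.array([.5411,-.1843])
for f,b in(("ww1",.06),("ww2",.12)):
    manip.move_pose([*(w-b*np.array([np.cos(y),np.sin(y)])),.17],down(y)); save(grab("wrist"),f)
print(manip.observe()["t"],manip.observe()["grip_width"])
cv2.imwrite("pics/ww.png",np.vstack([load(f)["image"][:300,:,::-1] for f in("ww1","ww2")]))
E
```

```text
11.3 0.30875647035712916
```

View pics/ww.png

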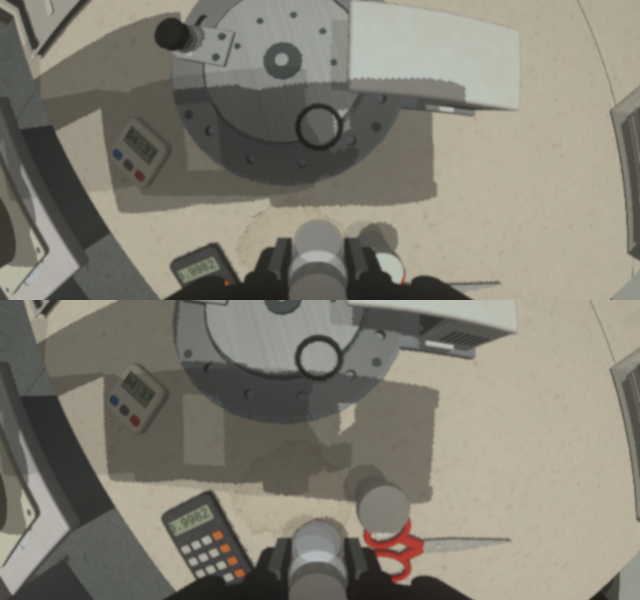

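ww1 shows the well rim at (319,127) with the held vial at (319,240); ww2 shows the rim at (319,58). I'll fit the rim with a dark mask and ellipse.

```bash
python3 - <<'E'
from h import *
P=[]
for f,u,v in(("ww1",319,127),("ww2",319,58)):
    d=load(f); g=d["image"].max(2).astype(int); r=27; p=g[v-r:v+r,u-r:u+r]
    yy,xx=np.mgrid[:2*r,:2*r]; rr=np.hypot(xx-r,yy-r)
    m=(p<42)&(rr>15)&(rr<27); pts=np.argwhere(m)[:,::-1].astype(np.float32)
    e=cv2.fitEllipse(pts); c=(e[0][0]+u-r,e[0][1]+v-r); print(f,len(pts),c,np.round(e[1],1)); P.append((d,*c))
    k=4;im=cv2.resize(d["image"][v-r:v+r,u-r:u+r,::-1],None,fx=6,fy=6); cv2.circle(im,(int(e[0][0]*6),int(e[0][1]*6)),3,(0,0,255),-1); cv2.imwrite(f"pics/{f}c.png",im)
    print(onplane(d,*c,.046),onplane(d,*c,.048))
print(tri(P))
a=cv2.imread("pics/ww1c.png");b=cv2.imread("pics/ww2c.png");cv2.imwrite("pics/wwc.png",np.hstack([a,b]))
d=load("ww1");print("held cap",[onplane(d,319,238,z) for z in(.20,.212)],manip.observe()["eef_pos"],d["world_from_camera"][:3,3])
crop(d,270,200,370,300,6,"held")
E
```

```text
ww1 298 (318.396541595459, 126.81354141235352) [42.3 42.5]
[ 0.54120018 -0.18535112  0.046     ] [ 0.54123532 -0.18528912  0.048     ]
ww2 48 (344.70490646362305, -9.145477294921875) [ 82.  185.5]
[ 0.59326024 -0.143776    0.046     ] [ 0.59266942 -0.14442081  0.048     ]
(array([ 0.54791218, -0.18482547,  0.18501071]), [np.float64(0.005704679691578231), np.float64(0.005704679691578173)])
held cap [array([ 0.52215655, -0.21738591,  0.2       ]), array([ 0.52469221, -0.21307938,  0.212     ])] [ 0.47952656 -0.28684306  0.17001664] [ 0.54587794 -0.17709763  0.3122617 ]
```

View pics/wwc.png

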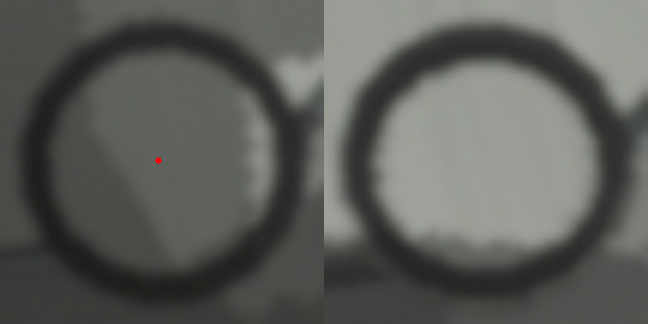

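View pics/held.png

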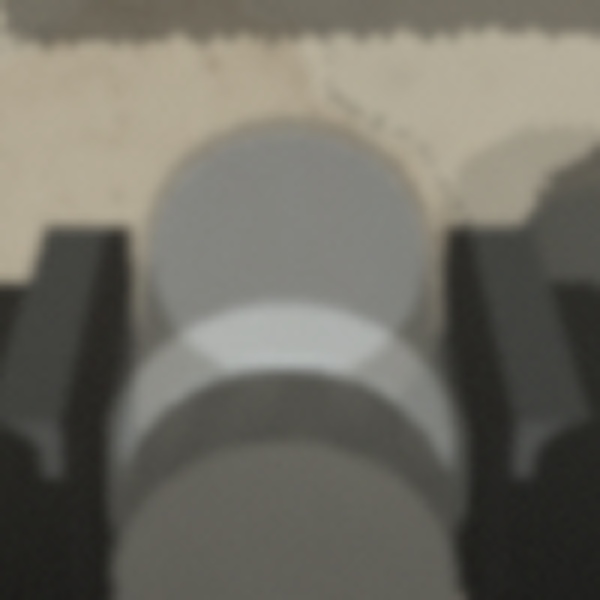

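The ww1 fit is good, at (318.4,126.8). The ww2 mask threshold was too low in the brighter light; the crop puts the centre at about (318.1,57.3). I'll refit it, and also measure the offset of the held foot in the tool.

```bash
python3 - <<'E'
from h import *
d1,d2=load("ww1"),load("ww2")
d=d2;u,v,r=319,58,27;p=d["image"].max(2).astype(int)[v-r:v+r,u-r:u+r];yy,xx=np.mgrid[:2*r,:2*r]; rr=np.hypot(xx-r+.5,yy-r+.8)
m=(p<70)&(rr>17)&(rr<24.5);e=cv2.fitEllipse(np.argwhere(m)[:,::-1].astype(np.float32));c2=(e[0][0]+u-r,e[0][1]+v-r);print(m.sum(),c2,e[1])
for c in(c2,(318.1,57.3)): print(onplane(d2,*c,.048),tri([(d1,318.4,126.8),(d2,*c)]))
# foot of held vial in tool frame
W=d1["world_from_camera"];Tt=W@np.linalg.inv(d1["T_tool_cam"]); f=onplane(d1,318.3,239.2,Tt[2,3]-.0167)
print("foot in tool",(np.linalg.inv(Tt)@np.r_[f,1])[:3])
E
```

```text
605 (318.47622871398926, 58.161399841308594) (41.4675178527832, 43.33878707885742)
[ 0.54053177 -0.18718844  0.048     ] (array([ 0.54124822, -0.18565498,  0.03905837]), [np.float64(0.0001883841734496725), np.float64(0.00018838417344985337)])
[ 0.54065448 -0.18637343  0.048     ] (array([ 0.54117097, -0.18546395,  0.04252835]), [np.float64(2.6963011875641755e-05), np.float64(2.6963011875306984e-05)])
foot in tool [0.0008106  0.0006519  0.01670015]
```

The well is at (0.5411,-0.1855). Correcting for the held foot gives a TCP of about (0.5402,-0.1859). Now I'll insert it.

```bash
python3 - <<'E'
from h import *
y=np.radians(59); t=[.5402,-.1859]
manip.move_pose([*t,.17],down(y)); manip.move_l([*t,.075],rate=.12,stop_force=10)
print(manip.observe()["eef_pos"],manip.observe()["contact_force"])
r=manip.move_l([*t,.0528],rate=.03,stop_force=4)
s=manip.observe();print(r,s["t"],s["eef_pos"],s["contact_force"],s["grip_width"])
save(grab("side"),"sp"); crop(load("sp"),260,130,420,250,5,"spc")
E
```

```text
[ 0.54062569 -0.18628819  0.07555045] [ 0.37727616 -0.19701193  0.26008218]
True 13.5083 [ 0.53991648 -0.18576531  0.05268945] [-0.2361376   1.15943077  5.02944011] 0.3042479067773163
```

View pics/spc.png

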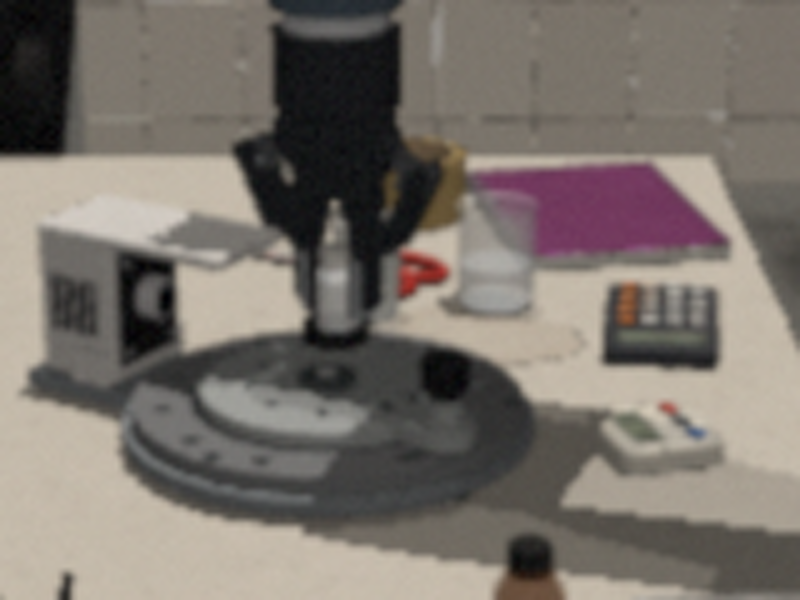

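Contact came at TCP z = 0.0527, which is exactly the expected floor height, and the view shows the vial upright in the collar. I'll release it, retreat, and look at the knob.

```bash
python3 - <<'E'
from h import *
manip.move_gripper(0.62); manip.hold(.1)
p=manip.observe()["eef_pos"]; manip.move_l([p[0],p[1],.18],rate=.15)
# look at knob & well
y=np.radians(130); k=np.array([.4812,-.050])
for f,b in(("wk1",.06),("wk2",.12)):
    manip.move_pose([*(k-b*np.array([np.cos(y),np.sin(y)])),.20],down(y)); save(grab("wrist"),f)
save(grab("top"),"t2"); save(grab("side"),"s2");print(manip.observe()["t"])
cv2.imwrite("pics/wk.png",np.vstack([load(f)["image"][:300,:,::-1] for f in("wk1","wk2")]))
E
```

```text
16.6
```

View pics/wk.png

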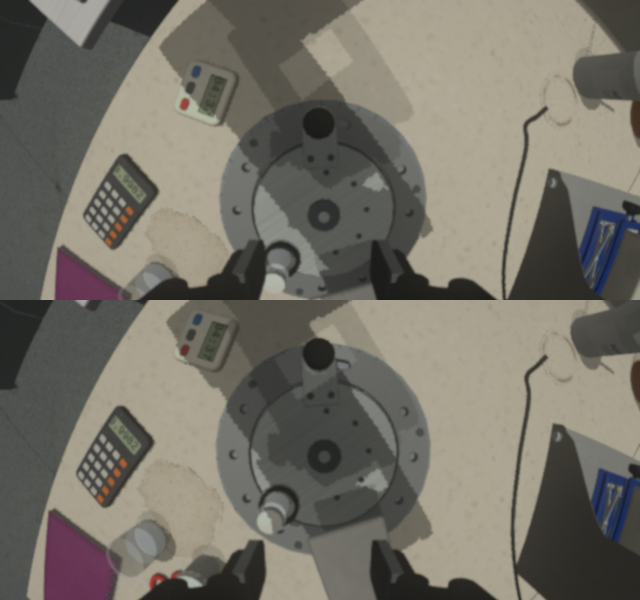

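The vial stands upright in the collar. The knob is at (319,123) in wk1 and (319,54) in wk2; the hub is at (323,214) and (323,157). I'll measure the knob, axis and first hole.

```bash
python3 - <<'E'
from m import *
d1,d2=load("wk1"),load("wk2"); K=[];H=[]
for d,k,h in((d1,(319,123),(323,214)),(d2,(319,54),(324,157))):
    K.append((d,*circ(d,*k,22,13,18)[:2])); H.append((d,*circ(d,*h,24,11,19)[:2]))
    print(np.round(K[-1][1:],1),np.round(H[-1][1:],1))
for n,P,z in(("knob",K,.079),("hub",H,.038)):
    print(n,tri(P)[0].round(4),[onplane(*o,z).round(4) for o in P])
crop(d1,210,95,430,295,3.6,"k1c"); crop(d2,210,30,430,250,2.7,"k2c")
E
```

```text
[318.2 123. ] [323.2 214. ]
[317.8  53.5] [323.8 155.5]
knob [ 0.4797 -0.0487  0.0717] [array([ 0.4797, -0.0485,  0.079 ]), array([ 0.4805, -0.05  ,  0.079 ])]
hub [ 0.5447 -0.1179  0.033 ] [array([ 0.5436, -0.1167,  0.038 ]), array([ 0.5443, -0.1174,  0.038 ])]
```

View pics/k1c.png

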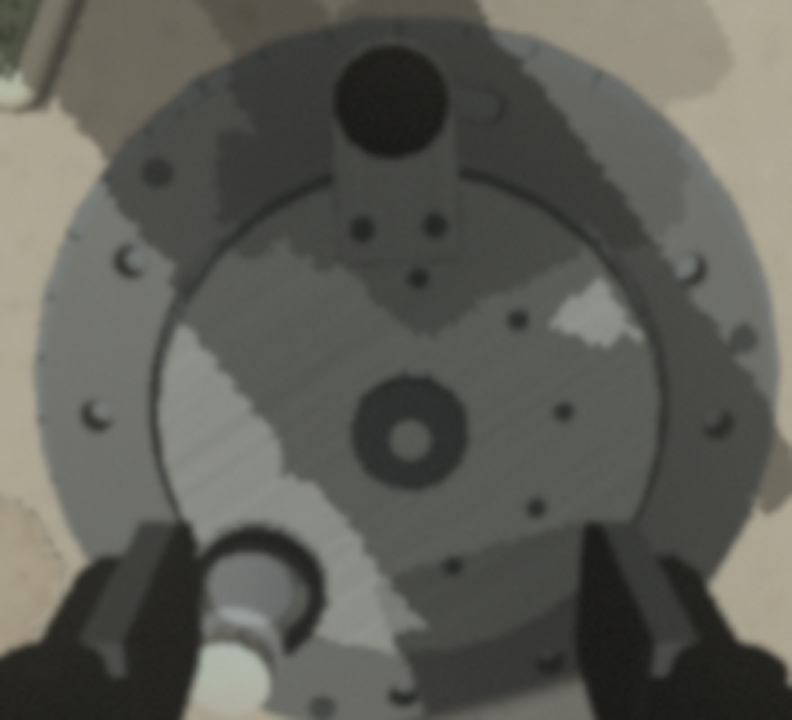

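View pics/k2c.png

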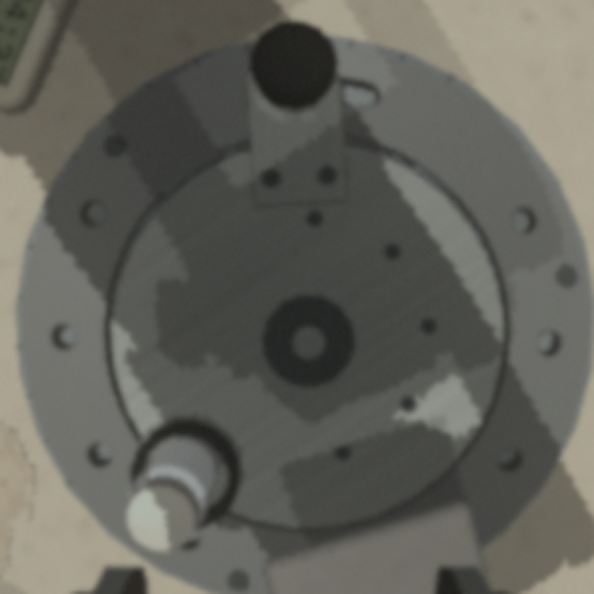

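Knob at (0.480,-0.049), axis at (0.5443,-0.1174), radius 94 mm, angle 133°, all consistent with the text. The first hole is expected about 0.97 rad on. I'll grip the knob with the jaws tangential and lift.

```bash
python3 - <<'E'
from h import *
k=np.array([.4801,-.0490]); q=down(np.radians(133))
manip.move_pose([*k,.13],q)
print(manip.move_l([*k,.050],rate=.1,stop_force=8)); s=manip.observe(); print(s["eef_pos"],s["contact_force"])
manip.move_gripper(0.0,45); s=manip.observe(); print(s["t"],s["grip_width"],s["contact_force"],s["eef_pos"])
p=s["eef_pos"]
print(manip.move_l([k[0],k[1],.0615],rate=.03,stop_force=22)); s=manip.observe(); print(s["t"],s["grip_width"],s["contact_force"],s["eef_pos"],s["joint_positions"].round(2))
save(grab("side"),"sk"); crop(load("sk"),300,170,400,240,7,"skc")
E
```

```text
False
[ 0.48057323 -0.04912507  0.05036983] [-0.01608618 -0.5067362  -0.36425235]
18.5167 0.30788629492006087 [-1.43885279  1.01588944  7.21309888] [ 0.48060846 -0.0490135   0.05076522]
False
19.05 0.3113518963172936 [ 3.76711329 -0.00890748 -8.00960759] [ 0.48041592 -0.0490522   0.06154749] [-0.13  0.5   2.04 -0.    0.6  -0.88]
```

View pics/skc.png

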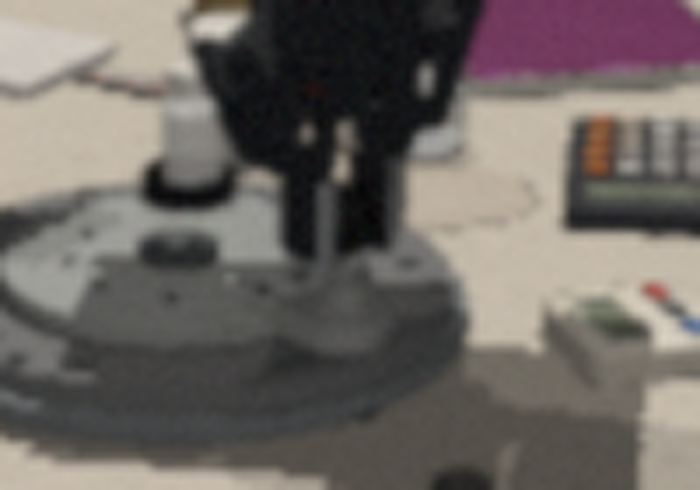

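The spring force reads -8 N, so the pin is drawn. I'll swing in short chords to about 0.8 rad, watching the forces.

```bash
cat > arc.py <<'E'
from h import *
ax=np.array([.5443,-.1174]); phi0=np.radians(133.2)
def pose(th,r,z): 
    f=phi0+th; return [ax[0]+r*np.cos(f),ax[1]+r*np.sin(f),z],down(f)
def rt(F,th):
    f=phi0+th; return F[0]*np.cos(f)+F[1]*np.sin(f),-F[0]*np.sin(f)+F[1]*np.cos(f)
E
python3 - <<'E'
from arc import *
s=manip.observe(); r=np.hypot(*(s["eef_pos"][:2]-ax)); print(r,np.degrees(np.arctan2(*(s["eef_pos"][:2]-ax)[::-1])))
for th in np.arange(.1,.85,.1):
    p,q=pose(th,r,.0615)
    hit=manip.move_l(p,q,rate=.06,stop_force=25); s=manip.observe(); Fr,Ft=rt(s["contact_force"],th)
    print(round(th,2),hit,"r %.4f Fr %.1f Ft %.1f Fz %.1f w %.3f t %.1f"%(r,Fr,Ft,s["contact_force"][2],s["grip_width"],s["t"]))
    if hit: break
    r+=np.clip(Fr*1e-4,-1e-3,1e-3) if abs(Fr)>4 else 0
save(grab("side"),"sa"); crop(load("sa"),290,160,410,240,6,"sac"); save(grab("top"),"ta"); crop(load("ta"),285,140,405,250,6,"tac")
E
```

```text
0.09354300637465551 133.07205404144491
0.1 False r 0.0935 Fr -3.8 Ft -0.6 Fz -9.8 w 0.313 t 19.4
0.2 False r 0.0935 Fr -4.9 Ft 0.9 Fz -8.1 w 0.306 t 19.7
0.3 False r 0.0931 Fr -3.2 Ft 0.4 Fz -8.4 w 0.308 t 20.0
0.4 False r 0.0931 Fr -2.8 Ft 0.6 Fz -9.5 w 0.311 t 20.3
0.5 False r 0.0931 Fr -3.2 Ft 0.5 Fz -9.0 w 0.311 t 20.6
0.6 False r 0.0931 Fr -1.8 Ft 1.0 Fz -9.0 w 0.309 t 20.9
0.7 False r 0.0931 Fr -2.9 Ft 0.8 Fz -9.4 w 0.308 t 21.3
0.8 False r 0.0931 Fr -2.7 Ft 2.4 Fz -9.0 w 0.313 t 21.6
```

View pics/sac.png

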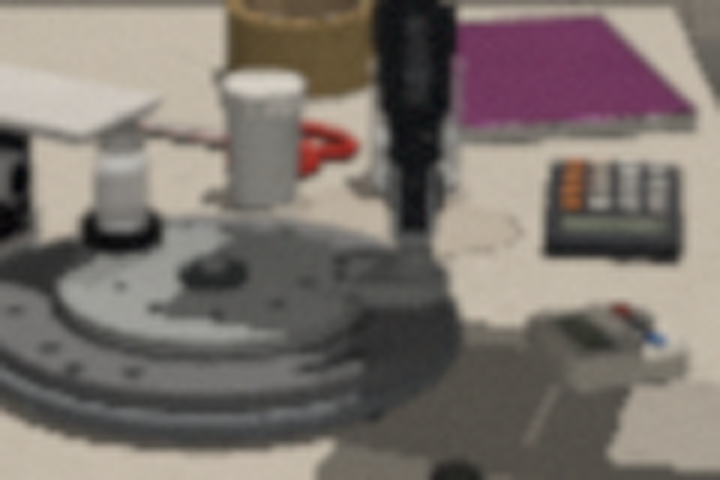

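View pics/tac.png

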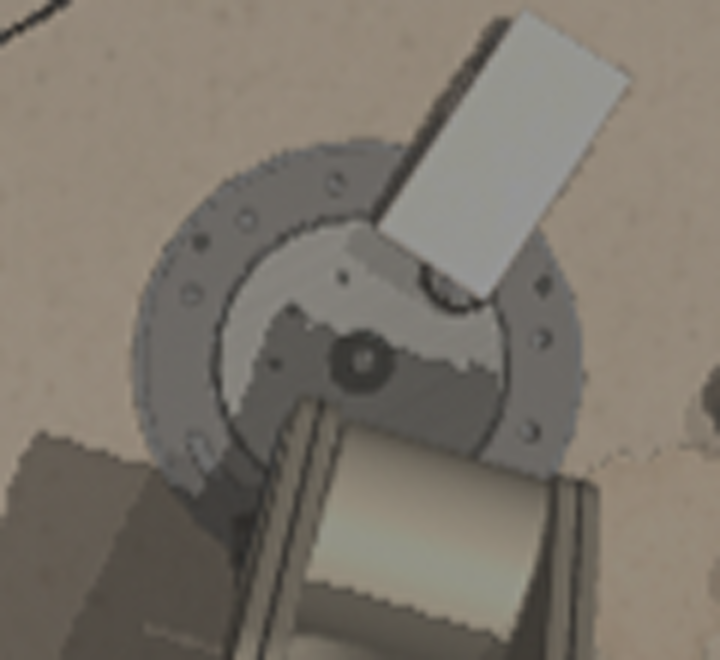

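The pin is held up with Fz ≈ -9 N, and the side view shows the vial passing under the hood edge still upright. Next I'll set the pin gently on the ring, loosen the jaws to a cage, and feel for the hole by pushing sideways.

```bash
python3 - <<'E'
from arc import *
s=manip.observe(); p=s["eef_pos"].copy(); print(p)
hit=manip.move_l([p[0],p[1],.0572],rate=.01,stop_force=5); s=manip.observe(); print("down",hit,s["eef_pos"],s["contact_force"])
g=s["grip_width"]; manip.move_gripper(g+.07); manip.hold(.1); s=manip.observe(); print(s["t"],s["grip_width"],s["contact_force"],s["eef_pos"])
save(grab("side"),"sb"); crop(load("sb"),290,160,410,240,6,"sbc")
save(grab("wrist"),"wb")
E
```

```text
[ 0.45130531 -0.11556267  0.0615032 ]
down True [ 0.45134056 -0.1155986   0.05812119] [ 1.25793215 -0.41568944  3.05013203]
22.375 0.3819857143366848 [-0.54419    -0.33703897 -0.47106816] [ 0.45070564 -0.11552533  0.05753754]
```

View pics/sbc.png

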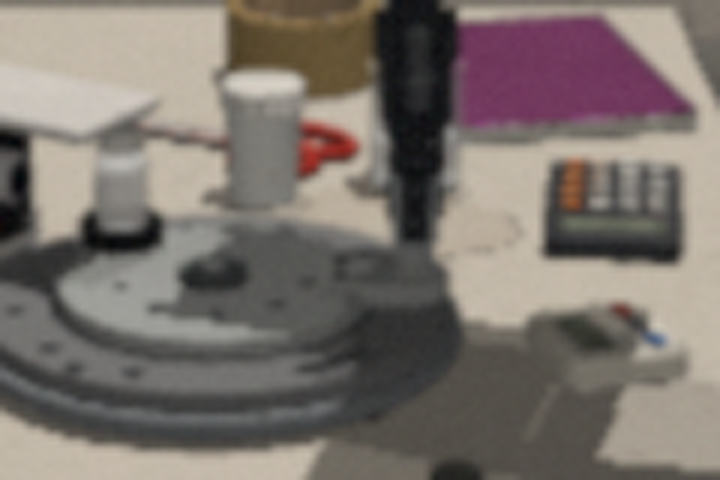

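View pics/wb.png

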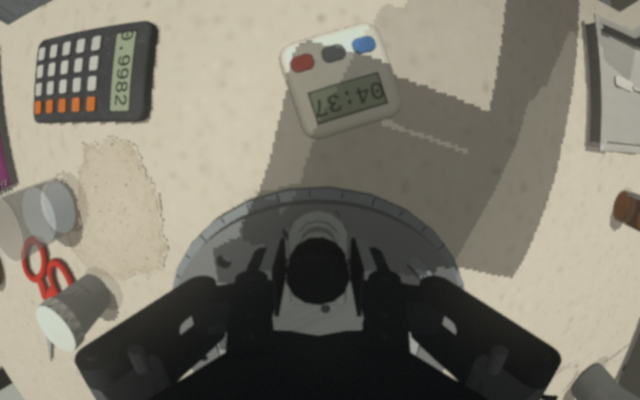

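The pin rests on the ring with no load on the arm, and the knob at (317,272) sits loose between the pads. Now the slow sweep.

```bash
python3 - <<'E'
from arc import *
r=.0931
for th in np.arange(.84,1.29,.04):
    p,q=pose(th,r,.0575)
    hit=manip.move_l(p,q,rate=.02,stop_force=6); s=manip.observe(); Fr,Ft=rt(s["contact_force"],th)
    e=s["eef_pos"]; print(round(th,2),hit,"act %.3f Fr %.1f Ft %.1f Fz %.1f t %.1f"%(np.arctan2(*(e[:2]-ax)[::-1])%(2*np.pi)-phi0,Fr,Ft,s["contact_force"][2],s["t"]))
    if hit or abs(Ft)>7: break
save(grab("side"),"sc"); crop(load("sc"),290,160,410,240,6,"scc")
save(grab("wrist"),"wc")
E
```

```text
0.84 False act 0.841 Fr 0.1 Ft -0.0 Fz 0.8 t 22.8
0.88 True act 0.862 Fr 0.2 Ft -0.7 Fz 0.3 t 23.0
```

View pics/scc.png

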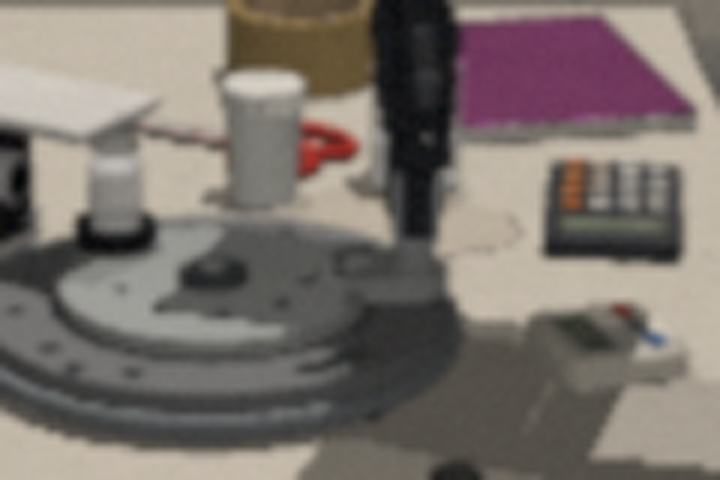

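View pics/wc.png

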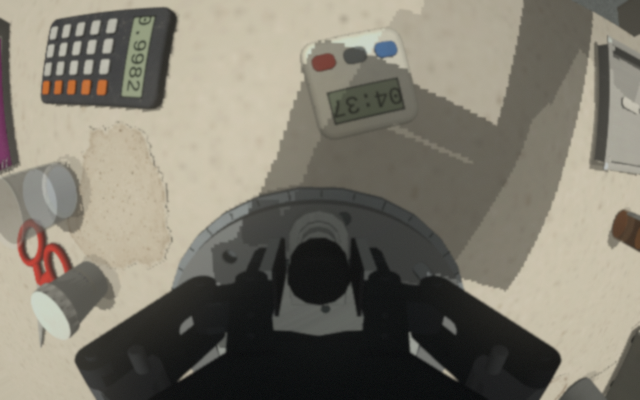

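That stop was only the tap on first touching the knob: static Ft is about 0 and the pin is still high. I'll continue and accept a stop only if it repeats at the same angle.

```bash
python3 - <<'E'
from arc import *
r=.0931; ang=lambda e:np.arctan2(*(e[:2]-ax)[::-1])%(2*np.pi)-phi0
last=None; th=ang(manip.observe()["eef_pos"])
while th<1.29:
    p,q=pose(th+.03,r,.0575)
    hit=manip.move_l(p,q,rate=.018,stop_force=7); manip.hold(.05); s=manip.observe(); a=ang(s["eef_pos"]); Fr,Ft=rt(s["contact_force"],a)
    print(hit,"act %.3f Fr %.1f Ft %.1f Fz %.1f t %.1f"%(a,Fr,Ft,s["contact_force"][2],s["t"]))
    if abs(Ft)>9 or (hit and last is not None and a-last<.004): break
    last=a if hit else None; th=a
save(grab("side"),"sd"); crop(load("sd"),290,160,410,240,6,"sdc")
save(grab("wrist"),"wd")
E
```

```text
False act 0.889 Fr -0.4 Ft 0.7 Fz 0.4 t 23.5
False act 0.919 Fr 0.2 Ft -0.2 Fz -0.1 t 23.8
False act 0.950 Fr 0.1 Ft -0.6 Fz 0.4 t 24.2
False act 0.980 Fr -0.4 Ft -1.1 Fz -0.2 t 24.6
False act 1.009 Fr 1.0 Ft -0.1 Fz -0.1 t 24.9
True act 1.013 Fr -2.9 Ft -5.8 Fz 3.7 t 25.2
True act 1.013 Fr -3.2 Ft -6.4 Fz 3.1 t 25.4
```

View pics/sdc.png

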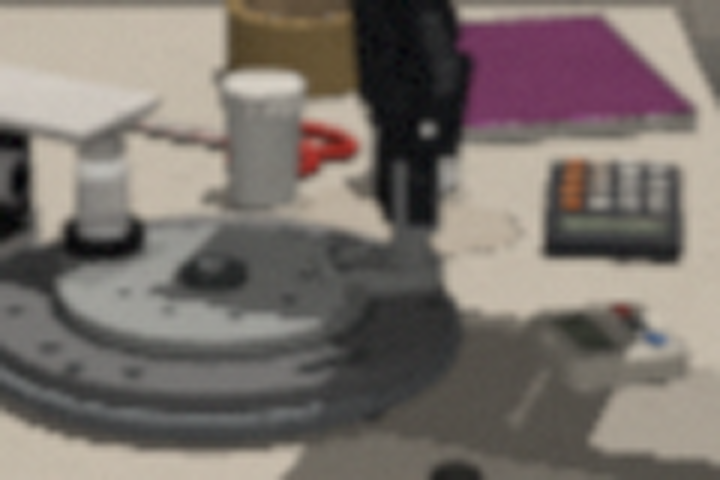

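View pics/wd.png

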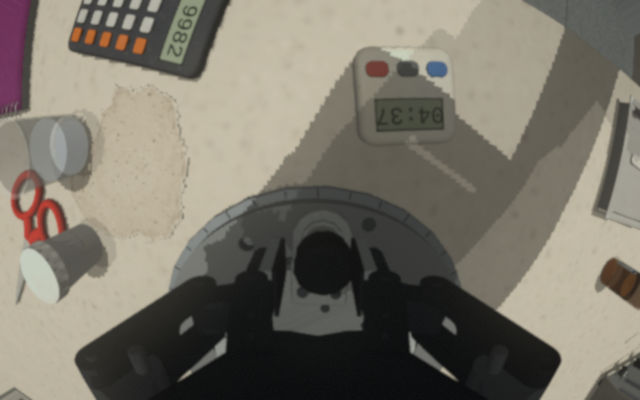

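Two repeat stops at 1.013 with steady Ft ≈ -6 N, and the knob looks lower in the wrist view (smaller, at (322,263)). I'll back off to relieve it, open, rise and measure the knob's height.

```bash
python3 - <<'E'
from arc import *
p,q=pose(.99,.0931,.0575); manip.move_l(p,q,rate=.02); s=manip.observe(); print(s["contact_force"])
manip.move_gripper(.62); p=manip.observe()["eef_pos"]; manip.move_l([p[0],p[1],.13],rate=.12)
k=np.array(p[:2]); y=np.radians(150)
for f,b in(("we1",.05),("we2",.11)):
    manip.move_pose([*(k-b*np.array([np.cos(y),np.sin(y)])),.20],down(y)); save(grab("wrist"),f)
save(grab("side"),"se"); crop(load("se"),260,150,420,240,5,"sec"); save(grab("top"),"te");print(manip.observe()["t"],p)
cv2.imwrite("pics/we.png",np.vstack([load(f)["image"][:300,:,::-1] for f in("we1","we2")]))
E
```

```text
[-0.44355896 -0.30513564  0.40381214]
28.15 [ 0.45259624 -0.13357173  0.05747237]
```

View pics/sec.png

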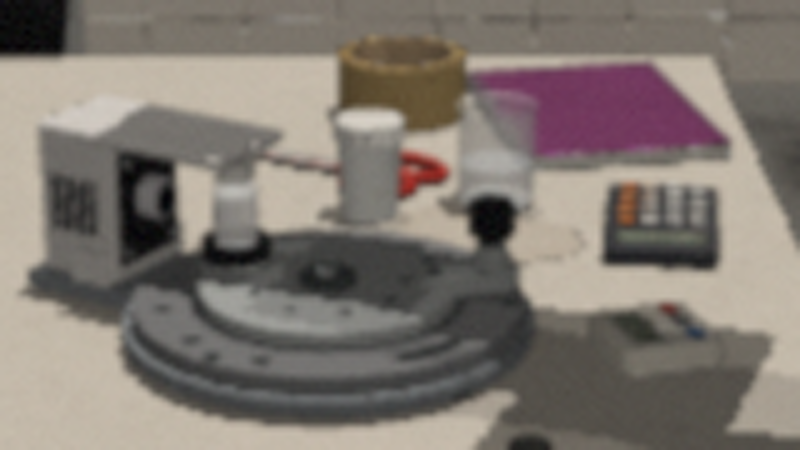

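View pics/we.png

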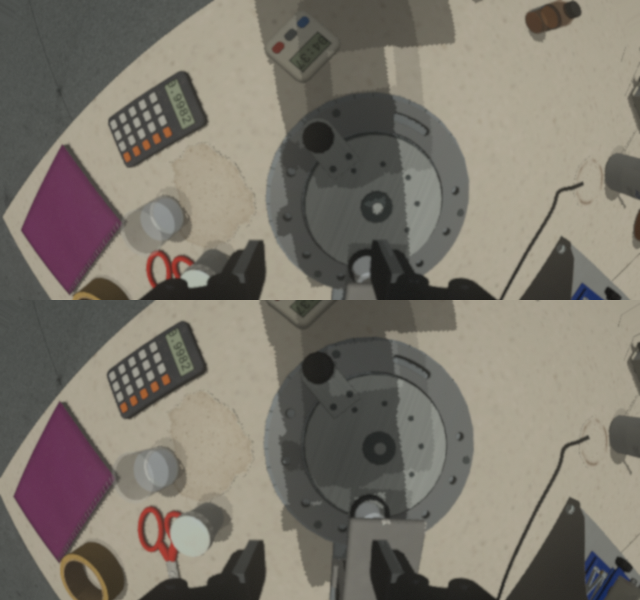

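The side view shows the knob standing low, close to its lug, and the vial upright under the hood. I'll quantify: knob angle, height in two views, and the side-view blob compared with the start.

```bash
python3 - <<'E'
from m import *
e1,e2=load("we1"),load("we2"); K=[(e1,*circ(e1,318,136,22,13,18)[:2]),(e2,*circ(e2,318,68,22,13,18)[:2])]
print([np.round(k[1:],1) for k in K],tri(K)[0].round(4))
k=np.mean([onplane(*o,.079) for o in K],0); ax=np.array([.5443,-.1174]); v=k[:2]-ax
print("knob",k,"r",np.hypot(*v),"turn",np.arctan2(v[1],v[0])%(2*np.pi)-np.radians(133.2))
# side: height of dark knob blob at its known xy: before (side1) and now (se)
def blob(d,xy,z=.068):
    u,v=map(int,np.round(proj(d,[*xy,z]))); p=d["image"].max(2)[v-12:v+13,u-12:u+13]
    n,l,st,c=cv2.connectedComponentsWithStats((p<45).astype(np.uint8)); i=1+np.argmax(st[1:,4]); cc=c[i]+[u-12,v-12]
    o,w=ray(d,*cc); t=np.dot((np.r_[xy,0]-o)[:2],w[:2])/np.dot(w[:2],w[:2]); return cc.round(1),st[i],(o+w*t)[2],proj(d,[*xy,.068])
print("start",blob(load("side1"),(.4803,-.049))); print("now",blob(load("se"),k[:2]))
print("offset px of 8mm", np.subtract(proj(load("se"),[*k[:2],.076]),proj(load("se"),[*k[:2],.068])))
# side at 0.8 rad pin-up not visible (gripper)
W=onplane(load("te"),0,0,0)
crop(load("te"),285,140,405,250,6,"tec")
E
```

```text
[array([317.5, 137.5], dtype=float32), array([317.5,  67. ], dtype=float32)] [ 0.4512 -0.1339  0.0752]
knob [ 0.45141175 -0.13400456  0.079     ] r 0.09436067884207122 turn 0.9937042115719441
start (array([348.7, 204.8]), array([ 8,  9,  9,  9, 68], dtype=int32), np.float64(0.06600190350619856), (np.float64(348.58848226137684), np.float64(204.1169239955913)))
now (array([357.9, 193.6]), array([ 8,  9,  9,  9, 59], dtype=int32), np.float64(0.066687798603836), (np.float64(357.9908949571169), np.float64(193.14671329681397)))
offset px of 8mm [ 0.03975673 -2.63422561]
```

View pics/tec.png

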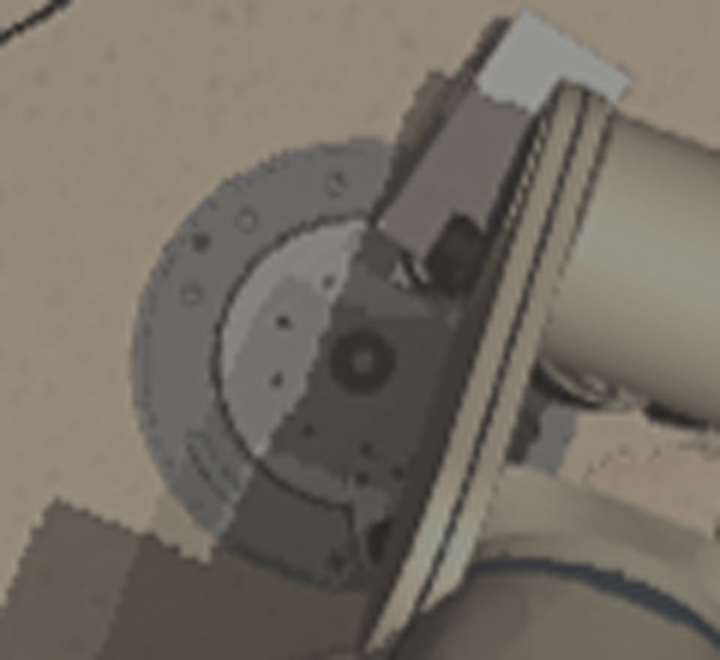

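Vision puts the turn at 0.994 rad, matching the feel. The knob's side-view height is 66.7 mm now against 66.0 mm at the start, so the pin is down to within about 1 mm. As a sharper check I'll touch the knob top lightly (3 N) with the fingers shut; it should meet at z ≈ 0.079 if the pin is fully down.

```bash
python3 - <<'E'
from h import *
k=[.4512,-.1338]; q=down(np.radians(150))
manip.move_gripper(0.0,20); manip.move_pose([*k,.12],q); manip.move_l([*k,.09],rate=.08,stop_force=5)
hit=manip.move_l([*k,.0765],rate=.008,stop_force=3); s=manip.observe(); print(hit,s["eef_pos"],s["contact_force"],s["t"])
manip.move_l([*k,.20],rate=.15)
manip.move_j([.5,.42,1.63,0,1.09,-.6]); s=manip.observe(); print(s["t"],s["eef_pos"])
save(grab("top"),"tf"); save(grab("side"),"sf"); crop(load("tf"),205,130,445,270,3.3,"tfc"); crop(load("sf"),260,150,420,300,4,"sfc")
E
```

```text
True [ 0.45117014 -0.13381393  0.07897657] [0.03413417 0.52316091 5.56462499] 31.0833
33.7083 [0.54266009 0.3087701  0.23300539]
```

View pics/tfc.png

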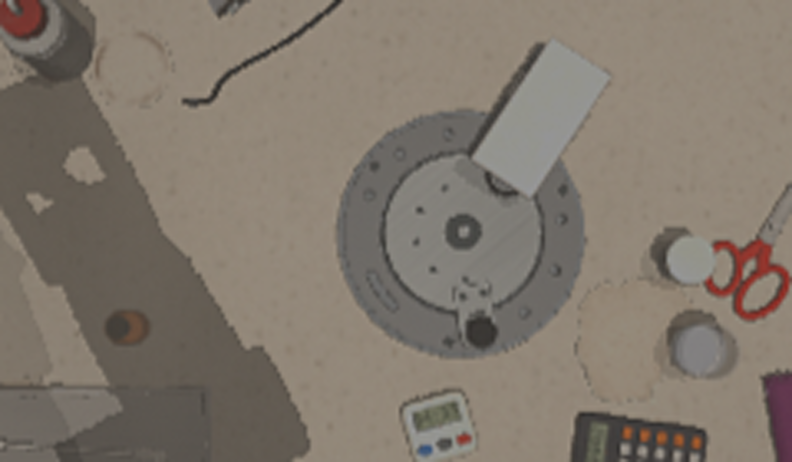

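View pics/sfc.png

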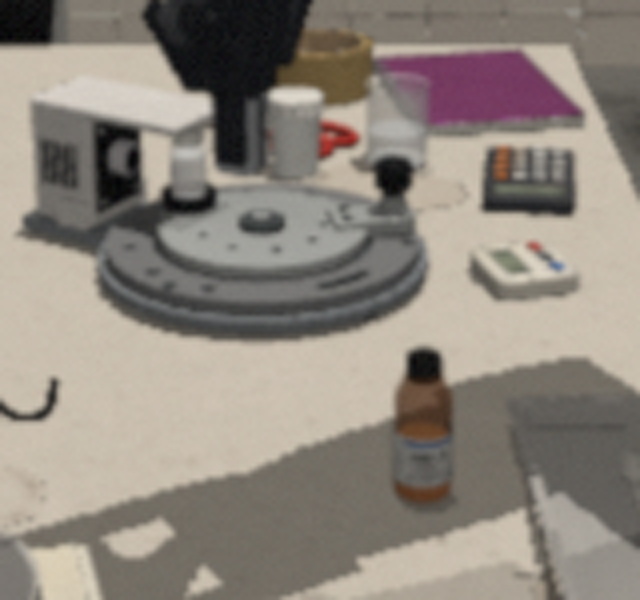

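The touch met the knob top at z = 0.0790, so the pin is fully down. The last views show the vial upright under the hood at side (190,175). The dropper, cup and pot are where they started, and the arm is clear. Handing in.

```bash
python3 - <<'E'
from cell import manip
print(manip.finish_job(), manip.observe()["t"])
E
```

```text
the job is handed in; nothing more can be done
the job is handed in; nothing more can be done
```

The job is handed in. The vial stands in the well under the reader's hood, and the pin is down in the first round hole. No verdict was reported.

**What I did**
- I stood the vial in the well; it touched the floor at the expected height.
- I drew the pin and swung the table to about 0.8 rad with the pin held up.
- I set the pin lightly on the ring and nudged the knob round with loose jaws until the pin dropped. It stopped twice at the same angle with about 6 N sideways.

**Last checks**
- **Turn:** about 0.99 rad by camera. Before the swing I had estimated the hole at about 0.97 rad from the pictures.
- **Pin:** a light touch on the knob met it at 79.0 mm, which means fully down. The tool force read 5.6 N after that touch, although I had set it to stop at 3 N.
- **Vial:** upright under the hood in the side view.
- **Other vessels:** the dropper, beaker and pot look unmoved in the pictures.
- **Arm:** clear of everything, at about 34 s of the 58 s allowed.

**Disagreements**
- The two-view height of the well rim came out at 39–43 mm against the stated 48 mm. I put this down to the dark wall of the collar being fitted instead of its rim.
- The two-view knob height came out at 72–75 mm for a top expected at 79 mm. I relied on the touch reading instead.
- One early stop in the sweep was only the fingers tapping the knob, and I carried on past it.

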